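# Lay the lime clip on the raised clip rack

## Task

Put the lime green hair clip up on the little raised clip rack: lay it right way up and square across both narrow rails, near the middle of the rails and overhanging about equally at both ends. Set it down on the rails rather than dropping it, and leave the black clip and the dark red and white clip where they lie.

Things in the scene. Friction and masses are not known exactly. Their poses are not given: they have to be found in the camera images.
- lime_clip_center (a point): Centre, 7.5 mm above the underside, of the lime green hair clip, the one to move: loose, 14 g, 104 mm long along y, 18 mm wide along x (16 mm where the fingers close), 15 mm high, lying flat on the worktop, z up. Its jaw is shut and does not move. Grasp it across x at the middle.
- rack_top (a point): Middle of the fixed clip rack at rail-top height, 60 mm above the worktop; z up. Brown base 150 x 100 x 8 mm; two pale wooden rails run along x, 130 mm long, 10 mm wide, at y = +-32 mm (54 mm open gap between). At x = +-58 mm: steel knobs 10 mm high on the rails, a rod joining them below. A clip square across the rails has its y axis along this y, either way round, its centre 7.5 mm above.
- black_clip: Bystander: black hair clip, loose, 104 mm long along its y axis, 18 mm wide, 15 mm high; origin in the middle of its underside. Leave it where it lies.
- red_clip: Bystander: hair clip with dark red top and white underside, loose, 96 mm long along its y axis, 18 mm wide, 15 mm high; origin in the middle of its underside. Leave it where it lies.

How it is judged:
By the outcome, as a careful person would: the job done as asked, in the order asked, and still so for the second after the job is handed in, with the robot touching nothing.
It also fails if it takes over 35 s, if anything falls off the work surface, if the arm or the gripper's body presses on something with over 40 N, if the wrist force passes 120 N, or if a joint passes its speed limit or range.

## Robot

A 6-joint arm with a two-finger parallel gripper is mounted at the origin on a cart in front of the work surface, level with it; the furniture and walls round the work are solid. World frame = base frame: x ahead of the robot, y to its left, z up, the work surface at z = 0. Lengths are in m, angles in rad, forces in N, time in s.
With the tool pointing down it reaches from about 0.35 to 0.975 m from the base axis. Payload 4.9 kg.
Tool frame: the origin (TCP) lies midway between the tips of the shut fingers; the grasp point (between the pads) lies behind it (manip.tcp_to_grasp is the z of the grasp point in the tool frame, in m); z points along the fingers, y is the direction in which the jaws open and shut (so a half turn about z gives the same grasp; the last joint's range is limited). The gripper opens to 85 mm and grips with 20 to 120 N. Pads are 22 mm wide; open, the fingers measure 114 mm over their backs; the gripper's body (76 mm by 85 mm) begins 54 mm behind the grasp point. The pads swing forward as they close: fully open they stand 13 mm farther back than shut.
Start: joints at [1.206, 0.053, 1.613, -0, 1.476, -0.119], TCP at [0.152, 0.606, 0.231] pointing down, gripper open.
Joint ranges: [-3.01, 3.01], [-1.01, 2.22], [0.06, 2.58], [-1.02, 4.17], [0.09, 2.62], [-3.14, 3.14]. Speed limits (rad/s): [2.57, 2.57, 3.14, 3.14, 3.14, 3.14].

## Interface

Orientations are given as a unit quaternion [w, x, y, z].
In Python, from plant import status, vision, order, regions_of, manip gives the robot as it stands. The module is installed in compiled form; this text tells all that it offers.
- The arm moves only by the shell command python3 -m crank 'ROWS'. ROWS is JSON, one flat list of numbers, 5 for each row, row after row: the shift along the tool's x, y, z in mm, then the turn about the tool's z in degrees, then the opening in per cent of the stroke, from 0 (shut) to 100 (fully open). In form: [tx, ty, tz, yaw, fingers, tx, ty, tz, yaw, fingers, ...]. A call has exactly 10 rows; each row is the pose to reach, as a shift and turn from the pose commanded when the call began, along the tool's axes at that moment; what a row does not reach only later rows make up. A row lasts 1/10 s, in which the tool goes at most 50 mm and 8.59 degrees, less where a joint would pass 70% of its speed; a pose out of reach is approached as far as the arm can. A call with a gripper value outside its range is refused whole. The fingers move at their own pace and stop on an object; the grip force is fixed at half the most. Time passes only in rows, so rows that repeat a pose let the fingers close, or fill a call up. It gives the time, the measured TCP pose, the force and the opening at its end, in the units of the state.
- status.state(): the state, without advancing time (a new reading comes with each control period).
- vision.grab_frame(name): name is "side" or "top" or "wrist"; returns (picture, depth): 384x512x3 uint8, red, green, blue; 384x512 float32, m along the optical axis (not along the pixel's ray), 0 where there is no reading.
- vision.get_calibration(name): a dict with "camera_matrix" (3x3 intrinsics, pixels), "R" (3x3) and "t" (3): a world point X has camera coordinates R X + t. Camera axes: x right, y down, z forward; pixel columns grow to the right and rows downward; lengths in m; the calibration is good to about 2 mm. A picture is of the moment at which its call begins: read the wrist's pose just before it. get_calibration takes no time and is no camera call; for the wrist camera it gives the pose at the moment of the call.
- order.job_done(): hands the job in, once; it reports no verdict.
Trained networks look in the newest picture that a camera, given by its name, has taken for a name from the list of things; names that differ only in an ending like _2 or _b are one class to them, and where a whole thing is asked for, a point or a joint stands for the part that bears it (a point fixed in the world has none). Each returns a list of dicts, best first, with "confidence" (0 to 1); they miss things now and then, are a little off and sometimes report something else, mostly with a low value. They report only what shows in the picture. A call takes as long as a camera call.
- regions_of(camera, name): "region" (384x512 bool, what is visible of it) and "extent" ([centre column, centre row, width, height] in pixels, round what is visible of it).
The state is a dict: "time": time; "joint_pos": joint angles; "joint_vel": joint speeds; "joint_efforts": joint torques, N m; "tool_pos": TCP position; "tool_rot": TCP orientation; "contact_force": force on the tool from outside, world axes, zero at the start; "ft_torque": the same for the moment, N m; "gripper_width": opening from 0.0 (shut) to 1.0 (fully open).
Only numpy, scipy, OpenCV 4.12 (cv2) and the standard library are available. Lean on these libraries where they do the work, as an engineer would, in place of code of your own. Each camera call takes 0.05 s, during which the arm holds its last target. There are 200 camera calls.

## Working session

There is one attempt and no reset: what is moved stays moved. The work goes in short steps, Python scripts to look and compute and a shell command to move; the robot and the scene stay as the last step left them, time stands still between calls to the robot, and variables do not carry over. Pictures are saved under pics/ and viewed, on a budget of 10 in all, crops included, one or two more only if the job needs it, and the job is handed in when it is done.

```bash
mkdir -p pics; cat > h.py <<'E'
import numpy as np, cv2
from plant import status, vision, order, regions_of, manip
def cloud(cam, depth, mask=None):
    c=vision.get_calibration(cam); K=np.array(c["camera_matrix"]);R=np.array(c["R"]);t=np.array(c["t"])
    m=depth>0
    if mask is not None: m&=mask
    v,u=np.nonzero(m); z=depth[v,u]
    P=np.stack([(u-K[0,2])/K[0,0]*z,(v-K[1,2])/K[1,1]*z,z],1)
    return (P-t)@R, np.stack([u,v],1)
def rect(P):
    r=cv2.minAreaRect((P[:,:2]*1000).astype(np.float32)); b=cv2.boxPoints(r)
    e=[b[1]-b[0],b[2]-b[1]]; l=max(e,key=np.linalg.norm)
    return np.round(r[0],1),np.round(r[1],1),round(float(np.degrees(np.arctan2(l[1],l[0]))%180),1)
E
python3 - <<'E'
from h import *
s=status.state(); print(s["tool_pos"],s["tool_rot"],s["gripper_width"],manip.tcp_to_grasp,s["time"])
ims=[]
for c in ["top","side"]:
    im,d=vision.grab_frame(c); ims.append(im)
    for n in ["lime_clip_center","rack_top","black_clip","red_clip"]:
        for r in regions_of(c,n)[:2]:
            P,_=cloud(c,d,r["region"])
            if len(P)<10: print(c,n,r["confidence"],"few");continue
            print(c,n,round(r["confidence"],2),np.round(r["extent"]),len(P),rect(P),np.round(np.percentile(P[:,2],[5,50,95])*1000,1))
cv2.imwrite("pics/a.png",cv2.resize(cv2.cvtColor(np.vstack(ims),cv2.COLOR_RGB2BGR),None,fx=.78,fy=.78))
E
```

```text
[0.15188189 0.60562998 0.23008857] [-2.27515264e-04  1.22604202e-01  9.92455128e-01 -9.88246528e-04] 1.001956812331502 -0.0187 0.0
top lime_clip_center 0.59 [189. 252.  26.  43.] 255 (array([396.7, 300.2]), array([ 17.5, 100.1]), 153.4) [ 4.6  9.3 14.4]
top rack_top 0.84 [333. 162.  76.  72.] 2780 (array([606.5, -32.8]), array([148.8, 112.3]), 53.1) [ 4.8  8.3 60.7]
top black_clip 0.48 [238. 224.  30.  41.] 270 (array([456.7, 192.9]), array([ 18.5, 103.8]), 147.9) [ 0.7  9.1 14.8]
top red_clip 0.71 [275. 191.  29.  30.] 236 (array([529.7, 107.2]), array([17.6, 92.8]), 142.5) [-0.   9.5 15. ]
side lime_clip_center 0.76 [176. 238.  33.  33.] 279 (array([395.7, 304.7]), array([22.8, 98.4]), 149.2) [-0.1  7.4 12.9]
side rack_top 0.6 [334. 195.  68.  65.] 2071 (array([628.7, -36.3]), array([168.2, 154. ]), 53.3) [ 4.5  7.6 59.8]
side rack_top 0.45 [230. 227.  42.  27.] 314 (array([460.5, 193.7]), array([ 26.7, 116.3]), 151.4) [-1.6  7.  13.4]
side black_clip 0.76 [231. 225.  35.  24.] 249 (array([454.7, 194.2]), array([ 15.5, 102. ]), 146.1) [ 0.7  7.6 13.4]
side red_clip 0.65 [274. 210.  33.  20.] 166 (array([527.7, 108.2]), array([13.5, 89.2]), 139.9) [ 1.7  7.6 12.3]
```

View pics/a.png

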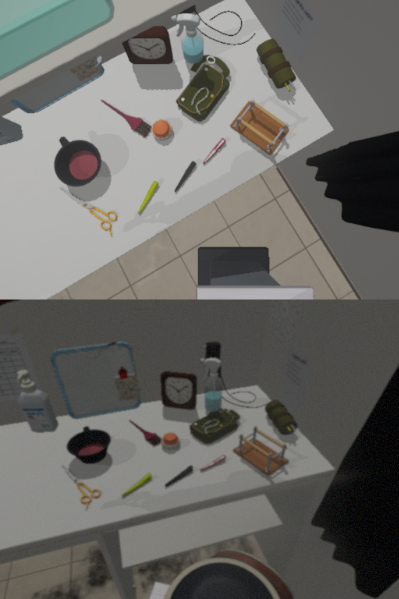

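The top view shows the lime clip at about (189,252) px, the black clip at (238,224), the red clip at (275,191) and the rack at (333,162). Next I'll get the rail pose and the shifts for the first move.

```bash
cat >> h.py <<'E'
from scipy.spatial.transform import Rotation as Ro
def toolR():
    s=status.state(); q=s["tool_rot"]; return np.array(s["tool_pos"]),Ro.from_quat([q[1],q[2],q[3],q[0]]).as_matrix()
def shift(target):  # world point (m) for TCP -> tool mm
    p,R=toolR(); return np.round(R.T@(np.array(target)-p)*1000,1)
def yaw(target_deg): # world angle of tool y wanted -> turn about tool z (mod 180)
    p,R=toolR(); a=np.degrees(np.arctan2(R[1,1],R[0,1])); d=(a-target_deg+90)%180-90; return round(a,2),round(d,2)
def rails(cam):
    im,d=vision.grab_frame(cam)
    P,uv=cloud(cam,d); c=np.array([.607,-.033])
    k=(abs(P[:,2]-.059)<.006)&(np.linalg.norm(P[:,:2]-c,axis=1)<.12)
    return im,d,P[k]
E
python3 - <<'E'
from h import *
for c in ["top","side"]:
    im,d,P=rails(c); print(c,len(P),rect(P),np.median(P[:,2]))
    a=np.radians(rect(P)[2]); q=P[:,:2]-rect(P)[0]/1000; ux=[np.cos(a),np.sin(a)];uy=[-np.sin(a),np.cos(a)]
    y=q@uy*1000; x=q@ux*1000; print(np.median(y[y>0]),np.median(y[y<0]),np.percentile(x,[1,99]))
    for s in (y>0,y<0): print(np.polyfit(x[s],y[s],1))
im,d=vision.grab_frame("top"); P,uv=cloud("top",d)
hsv=cv2.cvtColor(im,cv2.COLOR_RGB2HSV)[uv[:,1],uv[:,0]]
k=(hsv[:,0]>28)&(hsv[:,0]<50)&(hsv[:,1]>110)&(np.linalg.norm(P[:,:2]-[.397,.300],axis=1)<.08)
print(k.sum(),rect(P[k]))
print(status.state()["joint_pos"]); print(shift([.397,.300,.19]),yaw(63.4))
k=P[:,2]>.1; print(len(P[k]), np.round(P[k].min(0),2),np.round(P[k].max(0),2))
im,d=vision.grab_frame("wrist"); cv2.imwrite("pics/b.png",cv2.cvtColor(im,cv2.COLOR_RGB2BGR))
E
```

```text
top 512 (array([602.9, -29.1]), array([129.4,  75. ]), 52.7) 0.05926175364705727
33.15626566210128 -30.482934893681453 [-63.37399157  63.46151846]
[-3.55061336e-03  3.28118882e+01]
[-4.14477021e-03 -3.09375167e+01]
side 421 (array([602.2, -28.3]), array([129.1,  77.1]), 52.2) 0.058180563489537214
34.2247376373342 -29.254790105482986 [-63.64635014  62.49431827]
[5.57597259e-03 3.35793433e+01]
[ 1.08671202e-02 -3.03102684e+01]
221 (array([394.6, 300.3]), array([14.1, 99.9]), 151.4)
[ 1.20599322e+00  5.26541273e-02  1.61288375e+00 -2.77295226e-05
  1.47598741e+00 -1.18989808e-01]
[-312.1 -237.4   41.3] (np.float64(75.92), np.float64(12.52))
43771 [ 0.31 -0.35  0.1 ] [0.96 0.69 0.61]
```

```bash
python3 -m crank '[-40,-30,5,4,60, -80,-60,10,8,60, -120,-90,20,12.5,60, -160,-122,25,12.5,60, -200,-152,30,12.5,60, -240,-183,40,12.5,60, -275,-210,41,12.5,60, -300,-228,41,12.5,60, -312,-237,41,12.5,60, -312,-237,41,12.5,60]'
python3 - <<'E'
from h import *
im,d=vision.grab_frame("wrist"); cv2.imwrite("pics/b.png",cv2.cvtColor(im,cv2.COLOR_RGB2BGR))
P,uv=cloud("wrist",d); print(len(P))
hsv=cv2.cvtColor(im,cv2.COLOR_RGB2HSV)[uv[:,1],uv[:,0]]
k=(hsv[:,0]>28)&(hsv[:,0]<50)&(hsv[:,1]>110)&(np.linalg.norm(P[:,:2]-[.397,.300],axis=1)<.08)
print(k.sum(),rect(P[k]),np.percentile(P[k,2],[1,50,99]))
for r in regions_of("wrist","lime_clip_center")[:2]:
    P,_=cloud("wrist",d,r["region"]); print(r["confidence"],rect(P))
p,R=toolR(); print(p,R[:,2],status.state()["gripper_width"])
a=rect(P)[2]-90; print(yaw(a))
E
```

```text
time: 1.7
tool_pos: [0.3981, 0.299, 0.1905]
tool_rot: [0.0, 0.232, 0.973, 0.0]
contact_force: [-0.7, 0.3, 0.1]
gripper_width: 0.602
195866
1132 (array([406.6, 322.4]), array([ 60.5, 101.2]), 146.8) [0.00716841 0.00951729 0.01579348]
0.67 (array([392.8, 302.7]), array([ 15.7, 103.3]), 153.0)
[0.39692651 0.30058992 0.19042443] [-1.32864166e-04  4.90340848e-04 -9.99999871e-01] 0.5995095482686296
(np.float64(63.38), np.float64(0.38))
```

View pics/b.png

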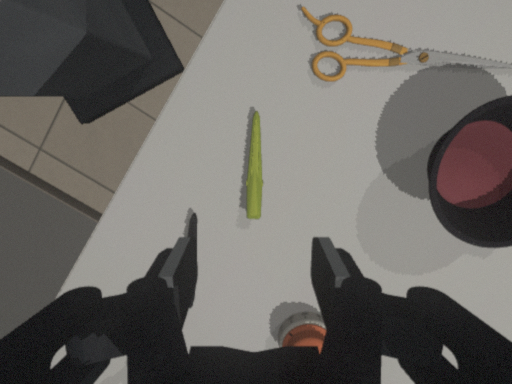

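The wrist view shows the clip running from (256,112) to (254,217) px, lined up with the jaws. Now I'll work out the descent.

```bash
python3 -c "
from h import *
print(shift([.3937,.302,.003]),yaw(62.9))"
```

```text
[  3.5  -0.3 187.4] (np.float64(63.38), np.float64(0.48))
```

```bash
python3 -m crank '[3.5,0,40,0.5,50, 3.5,0,80,0.5,50, 3.5,0,115,0.5,50, 3.5,0,140,0.5,50, 3.5,0,160,0.5,50, 3.5,0,172,0.5,50, 3.5,0,180,0.5,50, 3.5,0,185,0.5,50, 3.5,0,187,0.5,50, 3.5,0,187,0.5,50]' && python3 -m crank '[0,0,0,0,35, 0,0,0,0,20, 0,0,0,0,5, 0,0,0,0,0, 0,0,0,0,0, 0,0,0,0,0, 0,0,0,0,0, 0,0,0,0,0, 0,0,-2,0,0, 0,0,-4,0,0]'
```

```text
time: 2.8
tool_pos: [0.3943, 0.3023, 0.0039]
tool_rot: [0.0, 0.234, 0.972, 0.0]
contact_force: [0.4, 0.4, -0.1]
gripper_width: 0.504
time: 3.8
tool_pos: [0.3933, 0.3017, 0.0069]
tool_rot: [-0.0, 0.234, 0.972, -0.0]
contact_force: [-0.4, 1.0, -0.7]
gripper_width: 0.12
```

```bash
python3 -m crank '[0,0,-10,0,0, 0,0,-30,0,0, 0,0,-60,0,0, 0,0,-95,0,0, 0,0,-125,0,0, 0,0,-145,0,0, 0,0,-155,0,0, 0,0,-160,0,0, 0,0,-160,0,0, 0,0,-160,0,0]'
cat > clip.py <<'E'
from h import *
import sys
outs=[]
for cam in ["wrist","top","side"]:
    im,d=vision.grab_frame(cam); outs.append(im); p,R=toolR()
    P,uv=cloud(cam,d); hsv=cv2.cvtColor(im,cv2.COLOR_RGB2HSV)[uv[:,1],uv[:,0]]
    k=(hsv[:,0]>28)&(hsv[:,0]<45)&(hsv[:,1]>110)&(np.linalg.norm(P-p,axis=1)<.08)
    if k.sum()<10: print(cam,k.sum()); continue
    Q=(P[k]-p)@R*1000
    print(cam,k.sum(),rect(P[k]),"tool frame pct",np.round(np.percentile(Q,[1,50,99],axis=0),1).tolist())
    print(" line y(x), z(x):",np.polyfit(Q[:,0],Q[:,1],1).round(3),np.polyfit(Q[:,0],Q[:,2],1).round(3))
    pass
cv2.imwrite("pics/%s.png"%sys.argv[1],cv2.resize(cv2.cvtColor(np.vstack([outs[0],outs[2]]),cv2.COLOR_RGB2BGR),None,fx=.78,fy=.78))
print(status.state()["gripper_width"],toolR()[0])
E
python3 clip.py c
```

```text
time: 4.8
tool_pos: [0.3932, 0.3016, 0.1658]
tool_rot: [-0.001, 0.234, 0.972, -0.001]
contact_force: [0.6, 0.0, -0.6]
gripper_width: 0.125
wrist 4347 (array([384.9, 290.2]), array([42. , 97.3]), 154.7) tool frame pct [[-44.8, -6.6, -27.6], [-6.9, -0.2, -5.3], [46.3, 5.8, -3.2]]
 line y(x), z(x): [ 0.007 -0.146] [ 0.056 -6.188]
top 130 (array([392.9, 299.7]), array([ 14.3, 101. ]), 154.1) tool frame pct [[-50.3, -7.9, -10.8], [-35.2, -1.7, -8.0], [49.4, 5.9, -0.8]]
 line y(x), z(x): [ 0.   -1.71] [ 0.076 -5.151]
side 209 (array([394.5, 301.6]), array([67. , 80.2]), 114.6) tool frame pct [[-49.5, -20.0, -61.7], [-9.7, -2.7, -4.1], [49.4, 6.6, 3.0]]
 line y(x), z(x): [ 0.007 -3.576] [ 0.03  -6.023]
0.11929804399411904 [0.39327249 0.30158144 0.16589419]
```

View pics/c.png

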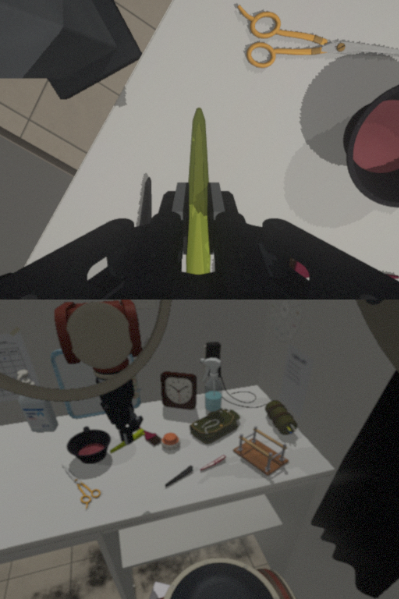

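Clip is held level and centred (tool x -50.3…49.4). Next I'll compute the transfer to a point above the rack.

```bash
python3 -c "
from h import *
print(shift([.6022,-.0285,.15]),yaw(52.5),status.state()['joint_pos'])"
```

```text
[-336.3 -198.7   15.8] (np.float64(62.91), np.float64(10.41)) [ 5.03928886e-01 -2.12825604e-01  1.97400653e+00 -2.50571983e-05
  1.38289682e+00 -5.94107340e-01]
```

```bash
python3 -m crank '[-20,-12,0,1,0, -60,-35,0,3,0, -100,-59,0,5,0, -140,-83,0,7,0, -180,-106,0,9,0, -220,-130,0,10.4,0, -260,-154,0,10.4,0, -295,-175,0,10.4,0, -320,-190,5,10.4,0, -336,-199,10,10.4,0]' && python3 -m crank '[0,0,5,0,0, 0,0,5,0,0, 0,0,5,0,0, 0,0,5,0,0, 0,0,5,0,0, 0,0,5,0,0, 0,0,5,0,0, 0,0,5,0,0, 0,0,5,0,0, 0,0,5,0,0]' | tail -4
python3 clip.py d
python3 - <<'E'
from h import *
im,d,P=rails("wrist"); print(len(P)); print(rect(P),np.median(P[:,2]))
p,R=toolR(); Q=(P-p)@R*1000; print(np.percentile(Q,[1,50,99],axis=0).round(1).tolist())
for s in (Q[:,0]>0,Q[:,0]<0):
    if s.sum()>20: print(s.sum(),np.median(Q[s],axis=0).round(1),np.polyfit(Q[s,1],Q[s,0],1).round(3))
print(shift([.6022,-.0285,.0665]),yaw(52.5))
E
```

```text
time: 5.95
tool_pos: [0.6031, -0.0302, 0.1564]
tool_rot: [-0.0, 0.322, 0.947, -0.0]
contact_force: [-0.3, 1.1, 0.5]
gripper_width: 0.122
tool_pos: [0.6025, -0.0283, 0.1523]
tool_rot: [0.0, 0.321, 0.947, -0.0]
contact_force: [-0.4, 0.9, -0.5]
gripper_width: 0.12
wrist 4881 (array([600.4, -26.6]), array([14.1, 97.8]), 142.3) tool frame pct [[-44.6, -6.5, -27.4], [-2.4, -0.1, -5.1], [49.2, 5.9, -3.1]]
 line y(x), z(x): [ 0.006 -0.044] [ 0.056 -6.111]
top 0
side 88 (array([596.2, -42.4]), array([ 45.2, 102.8]), 151.2) tool frame pct [[-50.6, -38.9, -51.2], [-4.0, -3.8, -3.8], [48.4, 5.2, 3.1]]
 line y(x), z(x): [ 1.000e-03 -6.498e+00] [-0.057 -8.535]
0.12075069122322876 [ 0.60243849 -0.028248    0.15227969]
3785
(array([602.8, -28.7]), array([129.8,  74.1]), 52.5) 0.05968154809196593
[[-36.8, -62.4, 88.8], [28.1, -4.9, 92.6], [36.3, 62.0, 96.7]]
2233 [31.8 -4.9 92.6] [-0.    31.824]
1552 [-30.2  10.4  92.7] [ -0.    -30.984]
[ 0.1 -0.4 85.8] (np.float64(52.51), np.float64(0.01))
```

View pics/d.png

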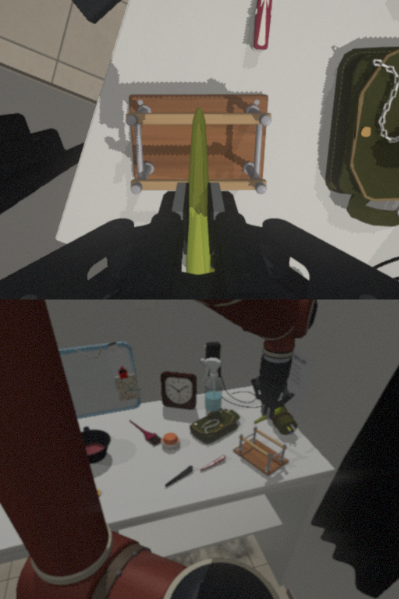

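Rails sit at ±31.8 mm in the tool frame and are square to the clip; the clip is centred between the knobs. Going down.

```bash
python3 -m crank '[0,0,20,0,0, 0,0,45,0,0, 0,0,62,0,0, 0,0,72,0,0, 0,0,78,0,0, 0,0,82,0,0, 0,0,84,0,0, 0,0,85,0,0, 0,0,85,0,0, 0,0,85,0,0]' ; python3 -m crank '[0,0,0.5,0,0, 0,0,1,0,0, 0,0,1.5,0,0, 0,0,2,0,0, 0,0,2,0,0, 0,0,2.5,0,0, 0,0,2.5,0,0, 0,0,3,0,0, 0,0,3,0,0, 0,0,3,0,0]'
```

```text
time: 8.15
tool_pos: [0.6028, -0.0282, 0.0679]
tool_rot: [0.0, 0.321, 0.947, 0.0]
contact_force: [-0.3, 0.4, 0.2]
gripper_width: 0.121
time: 9.15
tool_pos: [0.6025, -0.0282, 0.0643]
tool_rot: [-0.0, 0.321, 0.947, -0.0]
contact_force: [0.2, 0.5, 0.5]
gripper_width: 0.125
```

```bash
python3 - <<'E'
from h import *
print(toolR()[0],status.state()["contact_force"])
im,d=vision.grab_frame("wrist"); P,uv=cloud("wrist",d); p,R=toolR(); Q=(P-p)@R*1000
hsv=cv2.cvtColor(im,cv2.COLOR_RGB2HSV)[uv[:,1],uv[:,0]]
k=(hsv[:,0]>28)&(hsv[:,0]<45)&(hsv[:,1]>110)&(abs(Q[:,0])<60)&(abs(Q[:,1])<12)
print(np.percentile(Q[k],[1,50,99],axis=0).round(1).tolist())
E
```

```text
[ 0.60245763 -0.0281827   0.06429818] [0.23754713 0.50150183 0.5333539 ]
[[-44.6, -6.3, -26.5], [-2.1, -0.1, -5.1], [49.0, 5.9, -2.9]]
```

No contact yet; I'll lower slowly by small steps until there is some force.

```bash
python3 -m crank '[0,0,0.2,0,0, 0,0,0.4,0,0, 0,0,0.6,0,0, 0,0,0.8,0,0, 0,0,0.8,0,0, 0,0,1,0,0, 0,0,1,0,0, 0,0,1,0,0, 0,0,1,0,0, 0,0,1,0,0]'
```

```text
time: 10.2
tool_pos: [0.6027, -0.0282, 0.0642]
tool_rot: [0.0, 0.321, 0.947, 0.0]
contact_force: [-3.1, 0.2, 6.4]
gripper_width: 0.118
```

6.4 N upward: the clip is on the rails. Now ease off slightly, open gently, and rise.

```bash
python3 -m crank '[0,0,-0.3,0,0, 0,0,-0.4,0,0, 0,0,-0.4,0,8, 0,0,-0.4,0,14, 0,0,-0.4,0,18, 0,0,-0.4,0,24, 0,0,-0.4,0,32, 0,0,-0.4,0,40, 0,0,-0.4,0,45, 0,0,-0.4,0,45]'; python3 -m crank '[0,0,-2,0,45, 0,0,-8,0,45, 0,0,-18,0,45, 0,0,-35,0,45, 0,0,-60,0,45, 0,0,-85,0,45, 0,0,-105,0,45, 0,0,-115,0,45, 0,0,-120,0,45, 0,0,-120,0,45]'
python3 - <<'E'
from h import *
im,d,P=rails("wrist"); p,R=toolR(); c=np.array([.6025,-.0285])
A,uv=cloud("wrist",d); hsv=cv2.cvtColor(im,cv2.COLOR_RGB2HSV)[uv[:,1],uv[:,0]]
k=(hsv[:,0]>28)&(hsv[:,0]<45)&(hsv[:,1]>110)&(np.linalg.norm(A[:,:2]-c,axis=1)<.08)&(A[:,2]>.05)
print("clip",rect(A[k]),np.percentile(A[k,2],[1,50,99]).round(4)); 
Q=(A[k]-p)@R*1000; print(np.percentile(Q,[0.5,50,99.5],axis=0).round(1).tolist(),np.polyfit(Q[:,0],Q[:,2],1).round(3))
L=(P-p)@R*1000; 
print("rails",rect(P), np.percentile(L,[0.5,99.5],axis=0).round(1).tolist())
cv2.imwrite("pics/e.png",cv2.cvtColor(im,cv2.COLOR_RGB2BGR))
E
```

```text
time: 11.2
tool_pos: [0.6024, -0.0282, 0.0636]
tool_rot: [-0.0, 0.321, 0.947, -0.0]
contact_force: [0.8, 0.6, -0.0]
gripper_width: 0.45
time: 12.2
tool_pos: [0.6027, -0.0282, 0.1845]
tool_rot: [0.001, 0.321, 0.947, 0.0]
contact_force: [-0.0, -0.1, 0.1]
gripper_width: 0.452
clip (array([616.5, -12.8]), array([ 55.4, 102.4]), 137.4) [0.0658 0.0682 0.0742]
[[-50.6, -7.3, 108.9], [-7.7, -0.1, 115.1], [49.7, 7.1, 117.8]] [6.20000e-02 1.14594e+02]
rails (array([596.4, -24.4]), array([129.7,  88.1]), 52.5) [[-36.8, -64.0, 119.2], [36.6, 63.1, 128.8]]
```

View pics/e.png

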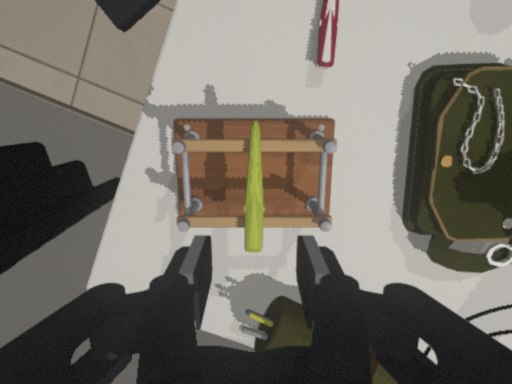

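The view shows the clip square across both rails (rails at rows 146 and 222, clip from (256,122) to (254,250) px), with the gripper clear. I'll check the bystanders once and hand in.

```bash
python3 - <<'E'
from h import *
im,d=vision.grab_frame("side")
for n in ["black_clip","red_clip"]:
    for r in regions_of("side",n)[:1]: print(n,r["confidence"],rect(cloud("side",d,r["region"])[0]))
print(order.job_done(),status.state()["time"])
E
```

```text
black_clip 0.49 (array([458.9, 196.9]), array([ 25.3, 101.1]), 145.0)
red_clip 0.77 (array([533.8, 108.4]), array([18.9, 86.1]), 135.2)
the job is handed in; nothing more can be done
the job is handed in; nothing more can be done
```

The lime green clip is on the rack, right way up and square across both rails, and the job is handed in. The last clock reading before hand-in was 12.2 s.

I gripped it across the middle, carried it over and lowered it in small steps until about 6 N of contact showed. Then I eased off, opened the fingers and raised the gripper about 120 mm clear.

- **Placing:** in the last wrist picture the clip ran from -50.6 to +49.7 mm across rails whose outer edges were at ±37 mm. It overhung both ends equally to about 1 mm. It was within 1 mm of the middle along the rails, with its top at rail height plus a clip's thickness.
- **Disagreement:** the box fitted round the clip in that last check was thrown off by stray yellow-green pixels from something beside the rack. I relied on the percentile figures above and the picture instead.
- **Bystanders:** in the side view the black clip read about 5 mm and the red clip about 6 mm from where they first did, with angles off by 1° and 5°. I put this down to noise in the regions the network found, because the arm carried the clip about 15 cm above them and nothing touched them.

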